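Shut the port covers and hold the shutter slide at its mark

ROBOT

A 7-joint arm with a two-finger parallel gripper is mounted at the origin on the work surface. World frame = base frame: x ahead of the robot, y to its left, z up, the work surface at z = 0. Lengths are in m, angles in rad, forces in N, time in s.
With the tool pointing down it reaches from about 0.425 to 0.95 m from the base axis. Payload 4.7 kg.
Tool frame: the origin (TCP) lies on the centre line of the jaws, within the pads' length; the fingertips stand robot.nose_length ahead of it and the grasp point (between the pads) lies 8 mm behind it (robot.nose_length is the distance from the TCP to the fingertips, in m); z points along the fingers, x is the direction in which the jaws open and shut, and the axes are right-handed (so a half turn about z gives the same grasp; the last joint's range is limited). The gripper opens to 85 mm and grips with 20 to 120 N. Pads are 22 mm wide; open, the fingers measure 114 mm over their backs; the gripper's body (76 mm by 85 mm) begins 54 mm behind the grasp point. The pads swing forward as they close: fully open they stand 13 mm farther back than shut.
Start: joints at [-1.255, 0.469, -0.049, 1.532, 0.024, 1.141, -0.082], TCP at [0.228, 0.635, 0.242] pointing down, gripper open.
Joint ranges: [-2.59, 2.59], [-0.33, 1.99], [-1.39, 1.29], [0.1, 2.45], [-1.04, 4.18], [0.21, 1.99], [-2.66, 2.66]. Speed limits (rad/s): [2.57, 2.57, 3.14, 3.14, 3.14, 3.14, 3.14].

INTERFACE

Orientations are given as [roll, pitch, yaw] about the fixed x, y, z axes, in that order (R = Rz(yaw) Ry(pitch) Rx(roll)).
In Python, from plant import robot gives the robot as it stands. Calls block until the motion is done:
- robot.goto(position, orientation): joint-space move of the TCP to a pose.
- robot.move_straight(position, vel=0.15, attitude=None, contact_N=None): straight line of the TCP; attitude=None keeps the orientation; vel is the mean speed in m/s. With contact_N (N) it stops when the force on the tool has changed by that much, and returns True; else False.
- robot.move_joints(angles): joint-space move.
- robot.grip(opening, strength=None): opening from 0.0 (shut) to 1.0 (fully open); strength is the grip in N (None keeps the last); returns when the fingers have stopped.
- robot.sleep(seconds).
- robot.inverse_kinematics(position, orientation): joint angles nearest the present ones, or None.
- robot.sense(): the state.
- robot.grab_frame(name): name is "scene" or "top" or "wrist"; returns a dict with "image" (400x640x3 uint8, red, green, blue), "range_z" (400x640 float32, m along the optical axis (not along the pixel's ray), 0 where there is no reading), "fx", "fy", "cx", "cy" (pixels), "R" (3x3) and "t" (3): a world point X has camera coordinates R X + t. Camera axes: x right, y down, z forward; pixel columns grow to the right and rows downward; lengths in m; the calibration is good to about 2 mm. A picture is of the moment at which its call begins.
A pose or a line that the arm cannot do raises robot.IKError and nothing moves.
- robot.close_job(): hands the job in, once; it reports no verdict.
The state is a dict: "t": time; "joint_pos": joint angles; "joint_velocities": joint speeds; "effort": joint torques, N m; "tcp_pos": TCP position; "tcp_rot": TCP orientation; "wrist_force": force on the tool from outside, world axes, zero at the start; "torque": the same for the moment, N m; "opening": opening from 0.0 (shut) to 1.0 (fully open).
Only numpy, scipy, OpenCV 4.12 (cv2) and the standard library are available. Lean on these libraries where they do the work, as an engineer would, in place of code of your own. Each camera call takes 0.05 s, during which the arm holds its last target. There are 200 camera calls.

TASK

Ready the yellow calibration box for its dark reference picture: press both hinged black covers on its top down until they snap and stay shut, and only after that pull the spring-return shutter slide out by its upright grip until the pointer on the slide's edge lines up with the steel blade of the index clip on the rail bed. The slide runs back when let go, so finish with the gripper still holding it at the mark; leave the loose things around the box where they are.

Things in the scene. Friction and masses are not known exactly. Their poses are not given: they have to be found in the camera images.
- light_box: fixed yellow box, 110 (x) x 200 (y) x 70 mm high; origin at the centre of its underside. From its -y end a black rail bed, 115 mm wide and 20 mm high, runs to y = -305 mm, with guides up to z = 31 and an end stop up to z = 36 mm. The slide pulls out along this body's -y. Cover hinges run along y at x = +42 mm, z = 74.5 mm, y = +55 (cover_a) and -55 mm (cover_b); free edges towards -x
- cover_a (a joint): hinge angle of the cover at y = +55 mm of the box: 0 = shut flat, positive = free edge raised; starts 0.35 to 0.60, stop at 0.75. Hinge friction keeps it where it stands, against a weak lifting spring (under 0.1 N m). At about 0.1 its steel nose meets a sprung ball; past 0.07 the ball snaps it to 0 and holds it. It takes about 10 N on the pad; stopped short, it stays ajar
- cover_b (a joint): hinge angle of the cover at y = -55 mm of the box, next to the slide: 0 = shut flat, positive = free edge raised; starts 0.35 to 0.60, stop at 0.75. Hinge friction keeps it where it stands, against a weak lifting spring (under 0.1 N m). At about 0.1 its steel nose meets a sprung ball; past 0.07 the ball snaps it to 0 and holds it. It takes about 10 N on the pad; stopped short, it stays ajar
- cover_a_hinge (a point): midpoint of cover_a's hinge line, halfway up the 5 mm plate. The cover is a black plate 64 mm wide (along y) reaching 73 mm from the hinge, its steel nose 81 mm; shut, its upper face lies at z = 77 mm, that of its rubber pad at z = 80 mm. The catch, a steel post 16 mm wide with a ball, stands in front of its nose up to z = 87 mm
- cover_b_hinge (a point): the same point on cover_b, an equal cover
- cover_a_pad (a point): centre of the upper face of the rubber press pad (18 x 40 x 3 mm) near cover_a's free edge, 52 mm from the hinge; swings with the cover
- cover_b_pad (a point): the same point on cover_b
- shutter (a joint): travel of the aluminium shutter slide: 0 = home (sprung in), positive = pulled out along the box's -y; stop at 0.09 m. Return spring: 4.4 N at home plus 110 N per metre; it runs home when let go. The mark needs 0.035 to 0.065 m
- shutter_grip (a point): grip point of the slide's upright aluminium grip: a block 30 mm (box x) x 14 mm (box y, pinch across this), top at z = 95 mm, 15 mm above this point; it rises from the slide (top at z = 32 mm; a 30 x 30 mm foot reaches z = 37 mm). At home it is at x = 0, y = -165, z = 80 mm of the box, with free space all round
- shutter_pointer (a point): outer end of the slide's pointer, upper face: a dark steel tooth 3 mm wide on the slide's +x edge, z = 36 mm; always 30 mm towards the box's +y and 44 mm towards its +x from the grip point
- index_clip: fixed black clip 22 x 18 x 10 mm on the rail bed's +x edge, with a steel blade 3 mm wide along its x on top (up to z = 36 mm above the table); axes parallel to the box's; origin at the centre of its underside, under the blade. The pointer is on the mark when it has the same y (box axes) as this origin. Its place along the rail differs each time
- hub_disc: loose white plastic stepped disc, 66 mm across, 18 mm high, bystander; origin under its centre
- seal_ring_1: loose black rubber ring, 28 mm across, 8 mm high, bystander; origin under its centre
- seal_ring_2: another such ring, bystander
- driver: loose screwdriver 160 mm long lying along its x, bystander; origin under its middle
- spacer: loose upright steel spacer, 22 mm across, 50 mm high, bystander; origin under its centre
- lens_cleaner: loose small bottle, 44 mm across, 110 mm high, bystander; origin under its centre
- sensor_block: loose black sensor block 50 x 30 x 30 mm with a steel nose, bystander; origin under its centre

How it is judged:
By the outcome, as a careful person would: the job done as asked, in the order asked, and still so for the second after the job is handed in, while the arm keeps its last pose, push and grip.
It also fails if it takes over 51 s, if anything falls off the work surface, if the arm or the gripper's body presses on something with over 40 N, if the wrist force passes 120 N, or if a joint passes its speed limit or range.

## Working session

There is one attempt and no reset: what is moved stays moved. The work goes in short steps, each a Python script; the robot and the scene stay as the last script left them, time stands still between calls to the robot, and variables do not carry over. Pictures are saved under pics/ and viewed, about 8 in all and at most 12, crops included, and the job is handed in when it is done.

```bash
mkdir -p pics; ls
python3 - <<'E'
from plant import robot
import cv2,numpy as np
print(robot.nose_length, robot.sense())
for n in ["scene","top"]:
    f=robot.grab_frame(n); cv2.imwrite(f"pics/{n}0.png",f["image"][:,:,::-1]); np.savez(f"pics/{n}0.npz",**f)
    print(n,f["fx"],f["cx"],f["cy"],f["R"],f["t"], -f["R"].T@f["t"])
E
```

```text
pics
0.011 {'t': 0.0, 'joint_pos': array([-1.25489682,  0.46943831, -0.04860762,  1.53367762,  0.02406995,
        1.14103226, -0.08231531]), 'joint_velocities': array([ 0.00176518,  0.00091845,  0.00093141,  0.0016328 , -0.00049949,
        0.00103639, -0.00107186]), 'effort': array([-7.39043644e-04, -5.10302031e+01, -4.68969159e-02, -2.37717891e+01,
        1.06581155e-02,  7.39044277e-03, -3.04389740e-07]), 'tcp_pos': array([0.22793883, 0.63474748, 0.24127046]), 'tcp_rot': array([3.14155198e+00, 1.97089227e-03, 1.22601151e+00]), 'wrist_force': array([-0.36045272, -0.13363844,  0.03055663]), 'torque': array([ 0.04681729,  0.00801027, -0.0022654 ]), 'opening': 1.0051684444908875}
scene 375.59290232151795 318.14117836185596 202.974263125822 [[ 0.53918475  0.84215895 -0.00693538]
 [ 0.60918484 -0.39568491 -0.68726071]
 [-0.58152698  0.36633557 -0.72637774]] [-0.36235112 -0.27375774  1.07148878] [ 0.9852429  -0.19568902  0.58764961]
top 439.87253427521426 316.39957035556915 205.25212598919092 [[ 0.00125632 -0.99921658 -0.03955571]
 [-0.99005332  0.00432214 -0.14062624]
 [ 0.14068704  0.03933894 -0.98927226]] [0.09719123 0.55789088 0.81975108] [0.43689126 0.06245567 0.89325557]
```

View pics/top0.png

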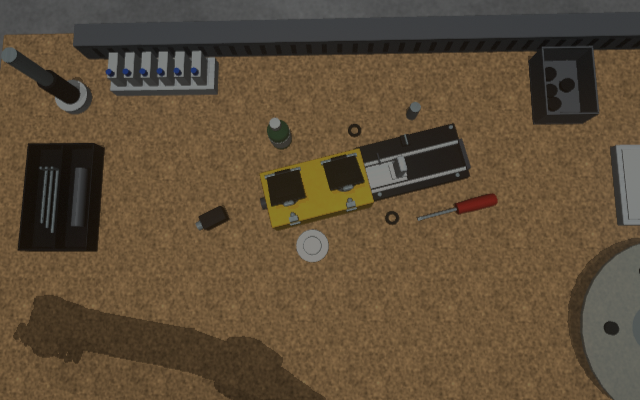

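View pics/scene0.png

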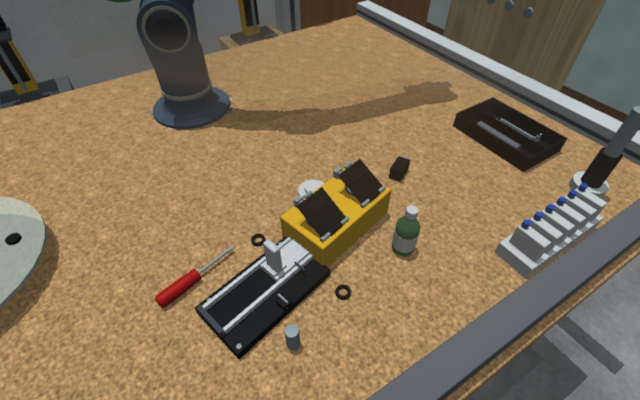

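The top view shows the yellow box at about (317,188), with covers at (286,188) and (344,172). The rail runs right to (465,150), the grip is at (400,165) and the clip is near (405,140). The bottle, at (279,132), and a ring, at (354,130), are behind the hinge side.

```bash
cat > h.py <<'E'
import numpy as np, cv2
def pts(f):
    v,u=np.mgrid[0:400,0:640]; z=f["range_z"]
    c=np.stack([(u-f["cx"])/f["fx"]*z,(v-f["cy"])/f["fy"]*z,z],-1)
    return (c-f["t"])@f["R"]          # world
def ray(f,u,v,h):
    d=f["R"].T@np.array([(u-f["cx"])/f["fx"],(v-f["cy"])/f["fy"],1]); o=-f["R"].T@f["t"]
    return o+d*(h-o[2])/d[2]
def proj(f,X):
    c=f["R"]@np.asarray(X)+f["t"]; return f["fx"]*c[0]/c[2]+f["cx"],f["fy"]*c[1]/c[2]+f["cy"]
E
python3 - <<'E'
from h import *
for n in ["top","scene"]:
    f=dict(np.load(f"pics/{n}0.npz")); P=pts(f)
    hsv=cv2.cvtColor(f["image"],cv2.COLOR_RGB2HSV)
    m=(hsv[...,0]>22)&(hsv[...,0]<34)&(hsv[...,1]>180)&(hsv[...,2]>60)&(f["range_z"]>0)&(P[...,2]>.064)&(P[...,2]<.076)
    m&=(np.abs(P[...,0]-.47)<.2)&(np.abs(P[...,1]-.06)<.2)
    q=P[m]; print(n,m.sum(),np.median(q[:,2]))
    # pixel rays onto z=.07
    v,u=np.nonzero(m); w=np.array([ray(f,a,b,.07)[:2] for a,b in zip(u,v)])
    (c,s,a)=cv2.minAreaRect((w*1000).astype(np.float32)); print(c,s,a)
    b=cv2.boxPoints((c,s,a)); print(b)
E
```

```text
top 2788 0.07037484424925788
(589.1622314453125, 96.71887969970703) (106.58111572265625, 197.07412719726562) 13.93537425994873
[[513.7097    179.52199  ]
 [561.17053   -11.751859 ]
 [664.61475    13.9157715]
 [617.15393   205.18962  ]]
scene 244 0.07145583068738581
(591.2574462890625, 83.18099212646484) (104.82661437988281, 166.8082733154297) 14.417797088623047
[[519.728    150.90796 ]
 [561.2617   -10.646832]
 [662.78687   15.454025]
 [621.2532   177.00882 ]]
```

```bash
cat >> h.py <<'E'
C=np.array([.5892,.0967]); YAW=.2432
def W(x,y,z):
    c,s=np.cos(YAW),np.sin(YAW); return np.array([C[0]+c*x-s*y,C[1]+s*x+c*y,z])
def L(p):
    c,s=np.cos(YAW),np.sin(YAW); d=np.asarray(p)[...,:2]-C; return np.stack([c*d[...,0]+s*d[...,1],-s*d[...,0]+c*d[...,1],np.asarray(p)[...,2]],-1)
E
python3 - <<'E'
from h import *
from plant import robot
for y in (YAW+np.pi/2,YAW-np.pi/2):
    for p in [W(0,.055,.2),W(-.01,.055,.09),W(-.01,-.055,.09),W(0,-.165,.072),W(0,-.23,.072)]:
        q=robot.inverse_kinematics(p,[np.pi,0,y]); print(None if q is None else np.round(q,2))
f=dict(np.load("pics/top0.npz")); l=L(pts(f))
for s in (1,-1):
    m=(abs(l[...,0])<.05)&(abs(l[...,1]-s*.055)<.03)&(l[...,2]>.076)&(l[...,2]<.14)
    q=l[m]; k=np.polyfit(q[:,0],q[:,2],1); print(s,m.sum(),q[:,2].max(),np.arctan(-k[0]))
E
```

```text
[-0.4   0.38  0.1   1.78 -0.04  0.98  1.53]
[-0.36  0.5   0.05  1.89 -0.03  0.75  1.52]
[-0.24  0.51  0.13  1.88 -0.09  0.76  1.76]
[-0.14  0.59  0.24  1.8  -0.19  0.78  2.01]
[-0.06  0.63  0.27  1.74 -0.22  0.81  2.13]
[-0.78  0.42  0.61  1.8  -0.28  1.   -1.39]
[-0.73  0.55  0.55  1.91 -0.39  0.79 -1.3 ]
[-0.58  0.57  0.6   1.9  -0.44  0.81 -1.07]
[-0.43  0.67  0.66  1.81 -0.54  0.84 -0.83]
[-0.33  0.71  0.68  1.75 -0.56  0.88 -0.73]
1 1121 0.12015202322284452 0.4049922355742059
-1 1095 0.12189041875975294 0.4136159550652831
```

Run:
```python
from h import *
from plant import robot
O=[np.pi,0,YAW+np.pi/2]
robot.goto(W(-.003,.055,.20),O); robot.grip(0.0,60)
for y in (.055,-.055):
    robot.move_straight(W(-.003,y,.20),vel=.15)
    robot.move_straight(W(-.003,y,.150),vel=.12)
    r1=robot.move_straight(W(-.010,y,.100),vel=.05,contact_N=30)
    print(r1,L(robot.sense()["tcp_pos"]),robot.sense()["wrist_force"])
    r=robot.move_straight(W(-.011,y,.078),vel=.02,contact_N=25)
    s=robot.sense(); print(r,L(s["tcp_pos"]),s["wrist_force"],s["t"])
    robot.move_straight(W(-.011,y,.20),vel=.15)
robot.goto(W(.02,-.15,.25),O); robot.grip(.7)
for n in ["top","wrist"]:
    f=robot.grab_frame(n); np.savez(f"pics/{n}1.npz",**f); cv2.imwrite(f"pics/{n}1.png",f["image"][:,:,::-1])
    l=L(pts(f))
    for s in (1,-1):
        m=(abs(l[...,0]+.003)<.035)&(abs(l[...,1]-s*.055)<.03)&(f["range_z"]>0)&(l[...,2]>.06)&(l[...,2]<.14)
        q=l[m]
        if len(q)>50: print(n,s,m.sum(),np.percentile(q[:,2],[5,50,99]),np.arctan(-np.polyfit(q[:,0],q[:,2],1)[0]))
print(robot.sense()["t"])
```

```text
False [-0.00939792  0.05499282  0.10029995] [ 0.23961361 -0.99568822  0.47793922]
True [-0.01085537  0.05498237  0.0908776 ] [-3.3703497  -0.88872149  9.76327725] 5.6417
False [-0.00942563 -0.05496725  0.10027573] [-0.9235489  -0.21654053 -0.42528052]
True [-0.01087659 -0.05504713  0.0908814 ] [-2.52595322 -0.30986935  8.92984417] 9.7917
top 1 1165 [0.07144732 0.0775087  0.08262419] -0.028628620453255336
top -1 1167 [0.07113958 0.07741739 0.08233932] -0.026537402992272693
wrist 1 5656 [0.07015497 0.07681802 0.08073576] -0.02637610465357945
wrist -1 5665 [0.07029383 0.07695193 0.08087574] -0.02740835075819814
11.9
```

View pics/wrist1.png

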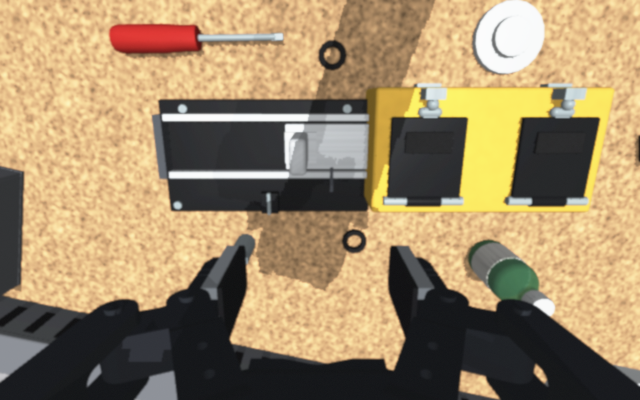

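Both covers are flat at z≈77 mm in both cameras. In the wrist view the pointer tooth is at about (331,178) and the clip with its blade at about (269,202). I'll zoom in to measure them.

Run:
```python
from h import *
f=dict(np.load("pics/wrist1.npz")); im=f["image"][150:225,240:380]
g=cv2.convertScaleAbs(im[:,:,::-1],alpha=1.6,beta=20)
cv2.imwrite("pics/crop1.png",cv2.resize(g,None,fx=5.7,fy=5.7,interpolation=cv2.INTER_CUBIC))
```

```text
(no output)
```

View pics/crop1.png

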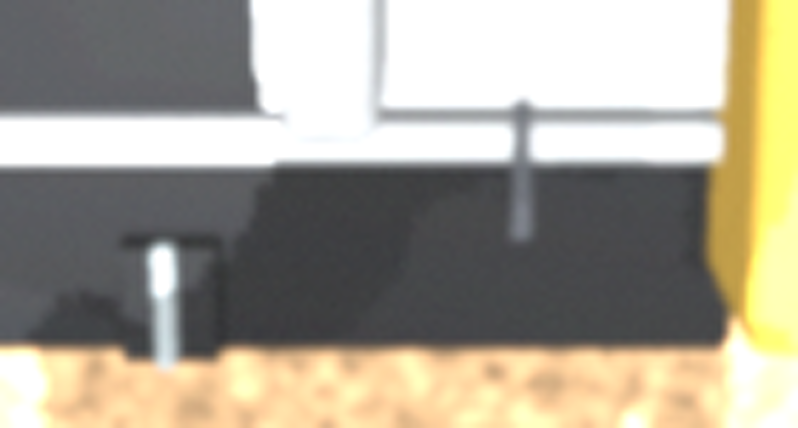

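The pointer end is at crop (521,238), and the blade runs from (161,245) to (166,362).

Run:
```python
from h import *
f=dict(np.load("pics/wrist1.npz"))
def c(a,b): return 240+(a+.5)/5.7-.5,150+(b+.5)/5.7-.5
for n,p in dict(ptr_end=(521,238),ptr_mid=(522,190),bl0=(161,245),bl1=(166,362)).items():
    print(n,L(ray(f,*c(*p),.036))*1000)
P=pts(f);l=L(P); 
m=(l[...,2]>.088)&(l[...,2]<.1)&(abs(l[...,0])<.03)&(abs(l[...,1]+.165)<.03)
print("grip top",m.sum(),[(l[m][:,i].min()*1000,l[m][:,i].max()*1000) for i in range(3)])
hsv=cv2.cvtColor(f["image"],cv2.COLOR_RGB2HSV)
m=(hsv[...,0]>22)&(hsv[...,0]<34)&(hsv[...,1]>180)&(l[...,2]>.066)&(l[...,2]<.074)&(abs(l[...,1])<.13)&(abs(l[...,0])<.08)
v,u=np.nonzero(m); w=np.array([ray(f,a,b,.07)[:2] for a,b in zip(u,v)])
print(cv2.minAreaRect((w*1000).astype(np.float32)), C,np.degrees(YAW))
```

```text
ptr_end [  42.82668177 -138.21103767   36.        ]
ptr_mid [  34.21288452 -138.12918404   36.        ]
bl0 [  44.12190618 -201.15458411   36.        ]
bl1 [  65.64616454 -201.06277455   36.        ]
grip top 640 [(np.float64(-15.852140414111194), np.float64(14.396694867903292)), (np.float64(-174.88196037288913), np.float64(-160.8834212920369)), (np.float64(88.30424874926184), np.float64(96.86319238464979))]Traceback (most recent call last):
  File "<stdin>", line 12, in <module>
cv2.error: OpenCV(4.12.0) /io/opencv/modules/imgproc/src/convhull.cpp:143: error: (-215:Assertion failed) total >= 0 && (depth == CV_32F || depth == CV_32S) in function 'convexHull'
```

Run:
```python
from h import *
from plant import robot
O=[np.pi,0,YAW-np.pi/2]; g=-.1678
robot.goto(W(0,g,.20),O); robot.grip(.6)
print(robot.move_straight(W(0,g,.072),vel=.08,contact_N=15))
robot.grip(0.0,80); s=robot.sense(); print(s["opening"],L(s["tcp_pos"]),s["wrist_force"])
robot.move_straight(W(0,g-.0629,.072),vel=.04); robot.sleep(.3)
s=robot.sense(); print(s["opening"],L(s["tcp_pos"]),s["wrist_force"],s["t"])
for n in ["top","wrist","scene"]:
    f=robot.grab_frame(n); np.savez(f"pics/{n}2.npz",**f); cv2.imwrite(f"pics/{n}2.png",f["image"][:,:,::-1])
    print(n,proj(f,W(.044,-.201,.036)))
```

```text
False
0.1543363965611974 [ 1.07481571e-04 -1.66590059e-01  7.23490389e-02] [-2.43517282  3.54801469  3.96244168]
0.151699286830644 [ 1.51296609e-04 -2.26614859e-01  7.23362462e-02] [-5.97680388  9.40701997  8.36235221] 18.6667
top (np.float64(408.92325492237615), np.float64(144.47451695143104))
wrist (np.float64(259.15162930413356), np.float64(151.07986970676257))
scene (np.float64(275.73728812846815), np.float64(294.61049382168653))
```

View pics/wrist2.png

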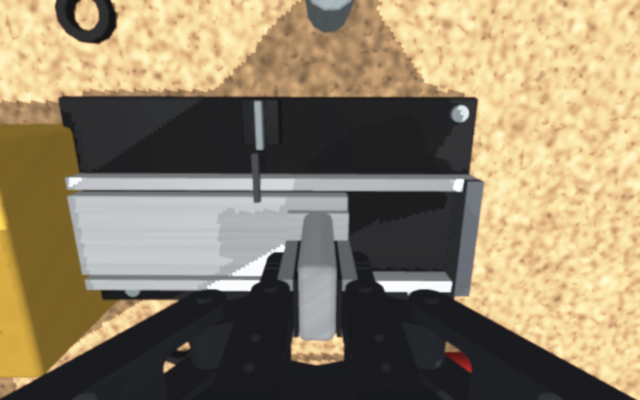

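The wrist view clearly shows the pointer, rows 153–200 near column 256, and the blade, rows 101–150 near column 259. They're a few pixels apart, so I'll measure the offset.

```bash
cat >> h.py <<'E'
def offset(f):
    """blade y - pointer y in box axes (m), from wrist frame"""
    g=cv2.cvtColor(f["image"],cv2.COLOR_RGB2GRAY).astype(float)
    u,v=proj(f,W(.044,-.201,.036)); u=int(round(u)); v=int(round(v))
    def line(rows,lo,hi,sgn):
        out=[]
        for r in rows:
            a=sgn*g[r,u-9:u+10]; w=np.clip(a-np.median(a)-.3*(a.max()-np.median(a)),0,None)
            out.append(L(ray(f,u-9+(w*np.arange(19)).sum()/w.sum(),r,.036))[1])
        return np.median(out),np.std(out)
    b=line(range(v-42,v-8),0,0,1); p=line(range(v+8,v+20),0,0,1); q=line(range(v+25,v+35),0,0,-1)
    print("blade",b,"ptr on black",p,"ptr on guide",q); return b[0],p[0],q[0]
E
python3 - <<'E'
from h import *
f=dict(np.load("pics/wrist2.npz")); print(offset(f))
c=f["image"][95:205,210:310]; cv2.imwrite("pics/c2.png",cv2.resize(cv2.convertScaleAbs(c[:,:,::-1],alpha=1.8,beta=20),None,fx=5,fy=5,interpolation=cv2.INTER_CUBIC))
E
```

```text
blade (np.float64(-0.20106747842375886), np.float64(3.0134259513910486e-05)) ptr on black (np.float64(-0.19853265615624643), np.float64(3.4972454713821185e-05)) ptr on guide (np.float64(-0.19898288271172998), np.float64(7.70251629047251e-05))
(np.float64(-0.20106747842375886), np.float64(-0.19853265615624643), np.float64(-0.19898288271172998))
```

View pics/c2.png

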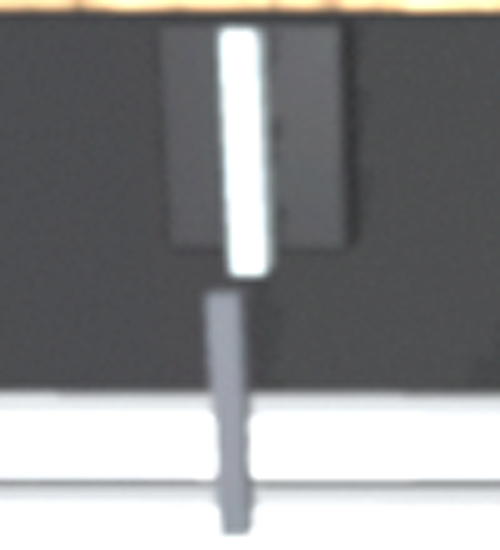

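The pointer is 2.5 mm short of the blade, as the arm sags a few mm against the spring. I'll correct in a loop on the image offset.

Run:
```python
from h import *
from plant import robot
cmd=-.1678-.0629-.0025
for i in range(4):
    robot.move_straight(W(0,cmd,.072),vel=.02); robot.sleep(.4)
    f=robot.grab_frame("wrist"); b,p,q=offset(f); s=robot.sense()
    print(cmd,L(s["tcp_pos"]),s["opening"],s["wrist_force"],s["t"])
    if abs(b-p)<.0004: break
    cmd+=b-p
f=robot.grab_frame("wrist")
c=f["image"][95:205,210:310]; cv2.imwrite("pics/c3.png",cv2.resize(cv2.convertScaleAbs(c[:,:,::-1],alpha=1.8,beta=20),None,fx=5,fy=5,interpolation=cv2.INTER_CUBIC))
f=robot.grab_frame("top"); l=L(pts(f))
for s in (1,-1):
    m=(abs(l[...,0]+.003)<.035)&(abs(l[...,1]-s*.055)<.03)&(l[...,2]>.06)&(l[...,2]<.14); print(s,m.sum(),np.percentile(l[m][:,2],[5,50,99]))
cv2.imwrite("pics/top3.png",f["image"][:,:,::-1])
```

```text
blade (np.float64(-0.2010642846819607), np.float64(2.9652312883443824e-05)) ptr on black (np.float64(-0.20094502201342215), np.float64(3.267098049563512e-05)) ptr on guide (np.float64(-0.20134256067903195), np.float64(8.874656075823623e-05))
-0.23320000000000002 [ 1.45597810e-04 -2.28989292e-01  7.22969966e-02] 0.15417963033285548 [-6.11225967  9.98558371 10.02183907] 19.5417
1 1168 [0.07105869 0.07750282 0.08270995]
-1 1141 [0.07286619 0.07766269 0.08272403]
```

View pics/c3.png

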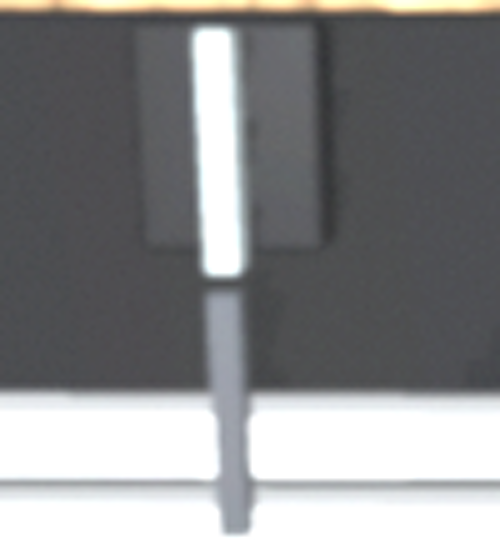

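View pics/top3.png

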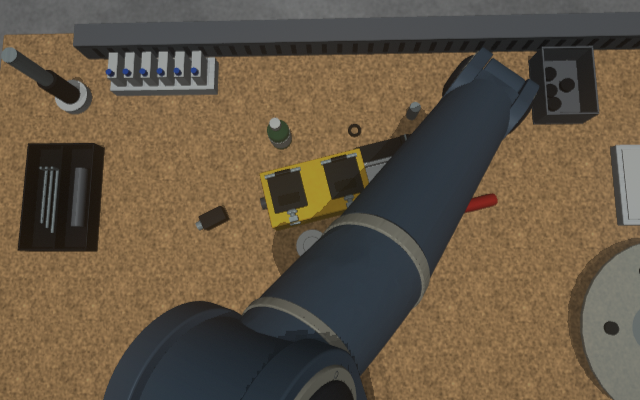

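The close-up shows the pointer (column ~224) right in line with the blade (~224). In the top view both covers are shut and the visible bystanders haven't moved, so I'm handing in.

Run:
```python
from plant import robot
robot.close_job(); print(robot.sense()["t"])
```

```text
the job is handed in; nothing more can be done
the job is handed in; nothing more can be done
```

I pressed both covers shut, cover_a first and then cover_b. After that I pulled the shutter slide out by its grip, about 63 mm, until the pointer met the blade. I handed the job in at about 20 s of the 51 s allowed, with the gripper still holding the slide at 80 N.

**Covers:** before the pull, both cameras showed them flat at about 77 mm. The top camera showed the same after the pull.

**Pointer:** the first pull stopped 2.5 mm short because the arm gave a little against the spring. After one correction the wrist camera put the pointer within about 0.1 mm of the blade at its outer end. Measured farther in, where it crosses the guide, the offset was about 0.3 mm.

**Loose things:** the ones I could see in the last top view had not moved. The arm hid part of the screwdriver, one ring and most of the disc, so I did not recheck those.

**Disagreement:** the box position from the first pictures differed by about 3 mm along the rail from where the wrist camera saw the grip and pointer. I went by the wrist camera for the grasp and the mark.

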